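# Set the screw-in end stop square and seat the work against it

## Task

On the plywood stop board, screw the metal end stop down (clockwise seen from above) until its one flat face looks squarely along the board at the long wood block lying on the board in front of it; it has no hard stop, and it springs back a little when you let go, so it must stand square once released. Then slide the block along the board and press its end squarely and centrally home against that flat face with a firm but gentle push, about 12 N for half a second and never more than 18 N. Leave the block resting flat on the board against the face, and do not disturb the other things lying about.

Things in the scene. Friction and masses are not known exactly. Their poses are not given: they have to be found in the camera images.
- jig: The stop board, fixed to the table: plywood 170 x 300 x 12 mm (its x, y, z), top face 12 mm over its origin (centre of the underside). A batten 24 mm wide and 8 mm high runs along its +x edge (its inner side at x = +59 mm). The stop turns about the upright axis at x = 0, y = +75 mm; the work belongs on the -y side of it, on the line x = 0.
- stop_head: The steel screw-in stop. Origin on its upright turning axis, at the head's underside: 4 mm over the board top when square, up to 2.5 mm more when unscrewed (4 mm a turn). Head 28 mm high, 42 mm wide, round behind (radius 21 mm), with one flat upright face 22 mm from the axis on its -y side. Square = its axes parallel to the board's, the face looking to the board's -y.
- stop_bar (a point): Middle of the grip bar on top of the stop, on the turning axis, 38 mm above the stop's origin: 14 mm thick (stop's x), 42 mm long (its y), 20 mm high. It starts 1.9 to 3.3 rad anticlockwise of square; clockwise screws it down and can run on about 1.4 rad past square; it may be turned back.
- stop_face (a point): Centre of the stop's flat face, 42 mm wide, 28 mm high. The stop turns against a steady friction of about 0.3 N m through a springy washer of 1.8 N m/rad: while being turned, the head runs about 0.17 rad ahead, and springs back by that when let go.
- work: The red-brown wood block to be seated, loose, 50 x 110 x 28 mm (its x, y, z), origin at the centre of its underside, lying on the board with its long axis roughly along the board's y. About 0.12 kg, may differ by a third.
- work_end (a point): Centre of the block's +y end face (50 x 28 mm), the end that goes against the stop.
- block_small: Bystander: wood off-cut 30 x 70 x 18 mm lying across the board behind the stop.
- pencil1: Bystander: carpenter's pencil, 169 mm long, on the table on the robot's side of the board.
- block_red: Bystander: red-brown wood off-cut 34 x 62 x 30 mm on the table (much shorter than the work).
- chisel1: Bystander: wide chisel, 239 mm long, on the table.
- plane1: Bystander: block plane 52 x 165 x 56 mm on the table.
- offcut_b: Bystander: wood off-cut 60 x 90 x 40 mm on the table.
- sander: Bystander: cork sanding block 51 x 78 x 30 mm on the table.
Things that resemble listed ones, but are neither listed nor needed, are in the scene too. What is shaped like the work but purple is not meant.

How it is judged:
By the outcome, as a careful person would: the job done as asked, in the order asked, and still so for the second after the job is handed in, with the robot touching nothing.
It also fails if it takes over 72 s, if anything falls off the work surface, if the arm or the gripper's body presses on something with over 40 N, if the wrist force passes 120 N, or if a joint passes its speed limit or range.

## Robot

A 6-joint arm with a two-finger parallel gripper is mounted at the origin on a cart in front of the work surface, level with it; the furniture and walls round the work are solid. World frame = base frame: x ahead of the robot, y to its left, z up, the work surface at z = 0. Lengths are in m, angles in rad, forces in N, time in s.
With the tool pointing down it reaches from about 0.25 to 0.775 m from the base axis. Payload 8.9 kg.
Tool frame: the origin (TCP) lies on the mounting face of the last link; the fingertips stand 173 mm ahead of it and the grasp point (between the pads) lies 155 mm ahead of it (arm.tips_ahead is the distance from the TCP to the fingertips, in m); z points along the fingers, y is the line along which they close (so a half turn about z gives the same grasp; the last joint's range is limited). The gripper opens to 85 mm and grips with 20 to 120 N. Pads are 22 mm wide; open, the fingers measure 114 mm over their backs; the gripper's body (76 mm by 85 mm) begins 54 mm behind the grasp point. The pads swing forward as they close: fully open they stand 13 mm farther back than shut.
Start: joints at [0.986, 0.291, -0.153, 1.127, 0, 1.431], TCP at [0.226, 0.474, 0.405] pointing down, gripper open.
Joint ranges: [-2.52, 2.52], [-0.91, 1.74], [-1.3, 1.37], [-1.96, 2.02], [-1.52, 1.47], [-3.14, 3.14]. Speed limits (rad/s): [2.22, 2.22, 2.79, 3.14, 3.14, 3.14].

## Interface

Orientations are given as [roll, pitch, yaw] about the fixed x, y, z axes, in that order (R = Rz(yaw) Ry(pitch) Rx(roll)).
In Python, from cell import sensors, camera, order, arm gives the robot as it stands. The module is installed in compiled form; this text tells all that it offers.
- The arm moves only by the tool jog_arm, never from a script. Its argument "steps" is a list of rows, each an object of numbers: "grip": the opening, from -1 (shut) to 1 (fully open); "dx", "dy", "dz": the shift along the tool's x, y, z in cm; "spin": the turn about the tool's z in degrees. A call has 1 to 12 rows; each row shifts and turns the commanded pose from where the row before left it, along the tool's axes as they then stand; what a row does not reach is not made up. A row lasts 1/10 s, in which the tool goes at most 50 mm and 8.59 degrees, less where a joint would pass 70% of its speed; a pose out of reach is approached as far as the arm can. A call is refused whole if a number of a shift passes 5 or a number of a turn 8.59, either way. A call with a gripper value outside its range is refused whole. The fingers move at their own pace and stop on an object; "newtons" is the grip in N (left out, the last holds). Time passes only in rows, so rows that do not move let the fingers close. It gives the time, the measured TCP pose, the force, the opening and the grip force at its end, in the units of the state.
- sensors.observe(): the state, without advancing time (a new reading comes with each control period).
- camera(name): name is "side" or "top"; returns a dict with "pixels" (480x640x3 uint8, red, green, blue), "K" (3x3 intrinsics, pixels), "xyz" and "attitude" of the camera in the world. Camera axes: x right, y up, looking along -z (the intrinsics and any distortion apply to the point x, -y, -z); pixel columns grow to the right and rows downward; lengths in m; the calibration is good to about 2 mm. A picture is of the moment at which its call begins. There is no depth.
- order.hand_in(): hands the job in; it is judged then, once.
The state is a dict: "time_s": time; "joint_positions": joint angles; "dq": joint speeds; "joint_torque": joint torques, N m; "ee_pos": TCP position; "eef_rot": TCP orientation; "ft_force": force on the tool from outside, world axes, zero at the start; "torque": the same for the moment, N m; "finger_gap": finger opening in m; "finger_force": force on a finger pad.
Only numpy, scipy, OpenCV 4.12 (cv2) and the standard library are available. Lean on these libraries where they do the work, as an engineer would, in place of code of your own. Each camera call takes 0.05 s, during which the arm holds its last target. There are 200 camera calls.

## Working session

There is one attempt and no reset: what is moved stays moved. The work goes in short steps, Python scripts to look and compute and a tool call to move; the robot and the scene stay as the last step left them, time stands still between calls to the robot, and variables do not carry over. Pictures are saved under pics/ and viewed, at most 10 in all, crops included, and the job is handed in when it is done.

Besides the shell and the picture viewer there is one more tool, called after "Emit:" by a JSON object that holds its "fn" and its "kwargs", one argument or row to a line. jog_arm: Moves the arm, as the interface text tells. Its arguments: {"type":"object","properties":{"steps":{"type":"array"},"newtons":{"type":"number"}},"required":["steps"]}

```bash
mkdir -p pics; cat > h.py <<'E'
import numpy as np, cv2
from cell import sensors, camera, order, arm
from scipy.spatial.transform import Rotation as R
def snap(n,f=None):
    c=camera(n)
    if f: cv2.imwrite('pics/'+f,cv2.cvtColor(c['pixels'],cv2.COLOR_RGB2BGR))
    return c
def rot(c):
    a=np.array(c['attitude'],float)
    return a if a.shape==(3,3) else (R.from_euler('xyz',a).as_matrix() if a.size==3 else R.from_quat(a).as_matrix())
def ray(c,uv):
    uv=np.atleast_2d(np.array(uv,float)); K=np.array(c['K'])
    d=np.c_[(uv[:,0]-K[0,2])/K[0,0],-(uv[:,1]-K[1,2])/K[1,1],-np.ones(len(uv))]
    return d@rot(c).T
def onz(c,uv,z):
    d=ray(c,uv);o=np.array(c['xyz'])
    return o+d*((z-o[2])/d[:,2])[:,None]
def proj(c,P):
    p=(np.atleast_2d(P)-np.array(c['xyz']))@rot(c);K=np.array(c['K'])
    return np.c_[K[0,2]+K[0,0]*p[:,0]/-p[:,2],K[1,2]+K[1,1]*-p[:,1]/-p[:,2]]
E
python3 - <<'E'
from h import *
for n in('top','side'):
    c=snap(n,n+'0.png'); print(n,[ (k,np.round(v,4).tolist()) for k,v in c.items() if k!='pixels'], [k for k in c])
s=sensors.observe(); print(s)
E
```

```text
top [('K', [[525.8549, 0.0, 315.4628], [0.0, 525.8549, 233.1803], [0.0, 0.0, 1.0]]), ('xyz', [0.4814, -0.2031, 0.9997]), ('attitude', [0.1354, 0.0252, -1.5711])] ['pixels', 'K', 'xyz', 'attitude']
side [('K', [[448.942, 0.0, 314.5707], [0.0, 448.942, 239.8852], [0.0, 0.0, 1.0]]), ('xyz', [0.1851, -0.796, 0.6373]), ('attitude', [0.8966, -0.0054, -0.5961])] ['pixels', 'K', 'xyz', 'attitude']
{'time_s': 0.1, 'joint_positions': array([ 9.85697799e-01,  2.91236200e-01, -1.54005232e-01,  1.12670947e+00,
        1.32406581e-05,  1.43151381e+00]), 'dq': array([ 0.00201394, -0.00060432,  0.00155394, -0.00028534, -0.00019426,
        0.00061843]), 'joint_torque': array([ 1.05783089e-03, -5.37976027e+01,  3.31918180e+01,  9.30325681e-03,
       -2.31459953e-04,  5.55477413e-06]), 'ee_pos': array([0.22626578, 0.47354508, 0.40420028]), 'eef_rot': array([-3.14045110e+00, -1.73404752e-04,  2.69577654e+00]), 'ft_force': array([ 0.20720415,  0.3963724 , -0.229462  ]), 'torque': array([-0.02850598,  0.03266484, -0.03175515]), 'finger_force': 0.0, 'finger_gap': 0.08552618364790439}
```

View pics/top0.png

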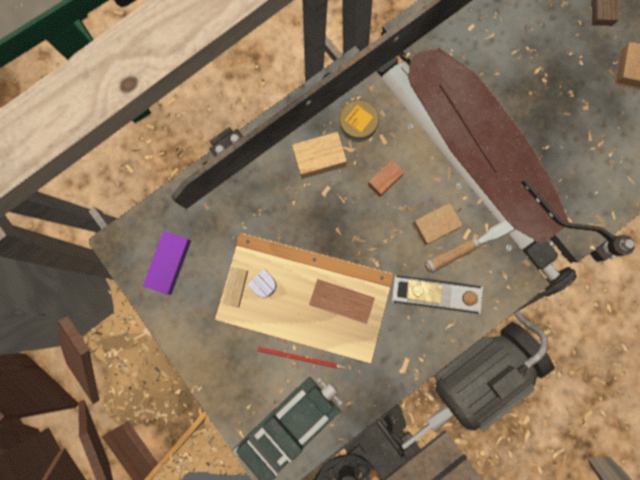

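View pics/side0.png

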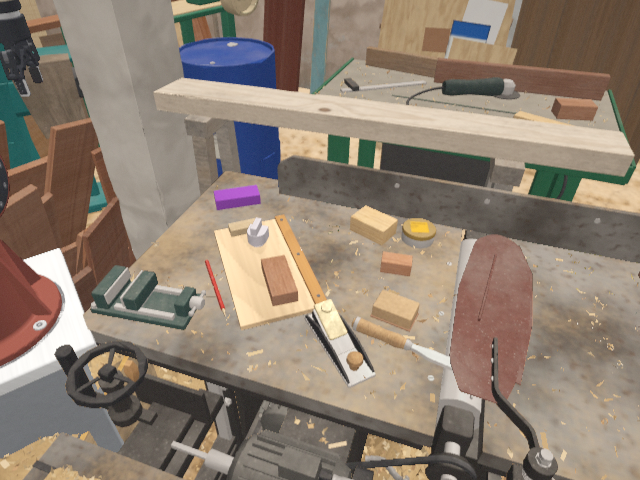

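The top view shows the board (about 216–391, 235–362), the stop at (262,283), the work at (342,299), the off-cut at (236,287), the pencil at (297,357) and the plane at (437,294). The side view agrees. Next I'll look closer and segment.

```bash
python3 - <<'E'
from h import *
c=snap('top');s=snap('side')
def up(c,x0,x1,y0,y1,k): return cv2.cvtColor(cv2.resize(c['pixels'][y0:y1,x0:x1],None,fx=k,fy=k,interpolation=cv2.INTER_CUBIC),cv2.COLOR_RGB2BGR)
a=up(c,205,405,225,370,4); cv2.imwrite('pics/topc.png',a)
b=up(s,200,330,180,330,4); cv2.imwrite('pics/sidec.png',b)
hsv=cv2.cvtColor(c['pixels'],cv2.COLOR_RGB2HSV)
for p in [(262,283),(258,290),(342,299),(330,295),(300,330),(300,290),(236,287),(300,258)]:
    print(p,c['pixels'][p[1],p[0]],hsv[p[1],p[0]])
E
```

```text
(262, 283) [213 210 217] [133   8 217]
(258, 290) [213 210 218] [131   9 218]
(342, 299) [162 112  82] [ 11 126 162]
(330, 295) [158 110  82] [ 11 123 158]
(300, 330) [236 207 153] [ 20  90 236]
(300, 290) [232 202 147] [ 19  93 232]
(236, 287) [201 170 127] [ 17  94 201]
(300, 258) [193 135  84] [ 14 144 193]
```

View pics/topc.png

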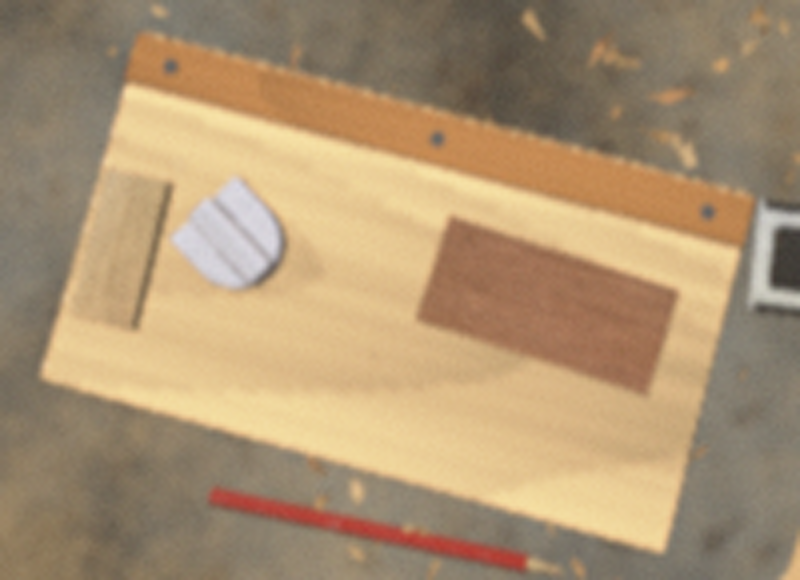

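View pics/sidec.png

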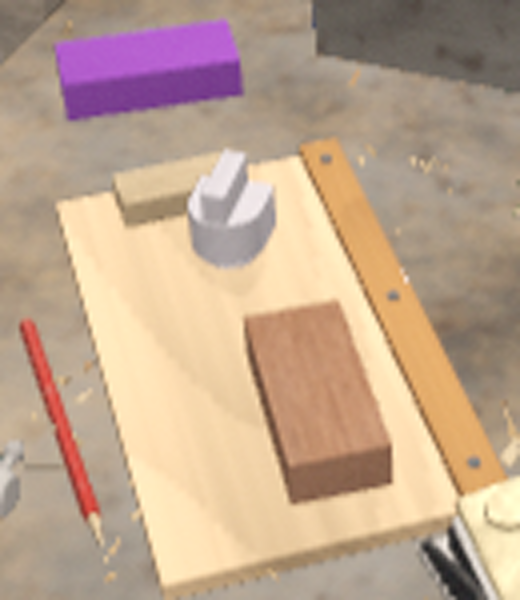

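Top crop: the stop's flat runs from (170,238) to (238,178) and faces up-left. It needs about 145° clockwise. The work lies near the board's axis. Now measuring.

```bash
cat > m.py <<'E'
from h import *
def big(m): 
    cs,_=cv2.findContours(m,cv2.RETR_EXTERNAL,cv2.CHAIN_APPROX_NONE); return max(cs,key=cv2.contourArea)[:,0].astype(float)
def roi(m,x0,x1,y0,y1): o=np.zeros_like(m);o[y0:y1,x0:x1]=m[y0:y1,x0:x1];return o
def rect(P):
    (cx,cy),(w,h),a=cv2.minAreaRect((P[:,:2]*1000).astype(np.float32))
    if w<h: w,h,a=h,w,a+90   # a=angle of long side
    return np.array([cx,cy]),w,h,(a+90)%180-90
K=4
def masks(c):
    im=cv2.resize(c['pixels'],None,fx=K,fy=K,interpolation=cv2.INTER_CUBIC)
    return cv2.cvtColor(im,cv2.COLOR_RGB2HSV)
def px(p): return (p+.5)/K-.5
def work_top(c,x=(260,395),y=(265,335)):
    h=masks(c); m=cv2.inRange(h,(4,100,100),(14,255,185)); m=roi(m,x[0]*K,x[1]*K,y[0]*K,y[1]*K)
    m=cv2.morphologyEx(cv2.morphologyEx(m,cv2.MORPH_CLOSE,np.ones((9,9))),cv2.MORPH_OPEN,np.ones((13,13)))
    return onz(c,px(big(m)),.040)
def stop_pts(c,z,x=(235,300),y=(255,315)):
    h=masks(c); m=cv2.inRange(h,(0,0,150),(179,40,255)); m=roi(m,x[0]*K,x[1]*K,y[0]*K,y[1]*K)
    m=cv2.morphologyEx(m,cv2.MORPH_CLOSE,np.ones((9,9)))
    return px(big(m)),m
E
python3 - <<'E'
from m import *
c=snap('top')
h=masks(c)
# board incl. batten: bright/warm saturated
m=cv2.inRange(h,(9,60,140),(28,200,255)); m=roi(m,205*K,395*K,228*K,368*K)
m=cv2.morphologyEx(m,cv2.MORPH_CLOSE,np.ones((25,25)));m=cv2.morphologyEx(m,cv2.MORPH_OPEN,np.ones((41,41)))
p=px(big(m)); P=onz(c,p,.012); r=rect(P); print('board rect @12mm',r)
m2=cv2.inRange(h,(9,120,120),(17,200,235));m2=roi(m2,230*K,395*K,230*K,300*K);m2=cv2.morphologyEx(m2,cv2.MORPH_OPEN,np.ones((13,13)))
print('batten @20',rect(onz(c,px(big(m2)),.020)))
print('work',rect(work_top(c)))
q,ms=stop_pts(c,.045); print('stop',rect(onz(c,q,.0455)))
v=cv2.cvtColor(cv2.cvtColor(h,cv2.COLOR_HSV2RGB),cv2.COLOR_RGB2BGR)
for mm,col in((m,(255,0,0)),(m2,(0,255,0)),(ms,(0,0,255))):
    cs,_=cv2.findContours(mm,cv2.RETR_EXTERNAL,cv2.CHAIN_APPROX_NONE); cv2.drawContours(v,cs,-1,col,1)
ap=cv2.approxPolyDP(((q+.5)*K).astype(np.int32)[:,None],6,True)[:,0]/K
print('stop poly',ap.round(1).tolist(), onz(c,ap,.0455)[:,:2].round(4).tolist())
cv2.imwrite('pics/seg.png',v[225*K:370*K,205*K:405*K])
E
```

```text
board rect @12mm (array([ 478.54968262, -151.68783569]), 313.0427551269531, 231.4925079345703, 78.51470947265625)
batten @20 (array([ 566.24298096, -175.43791199]), 298.7530212402344, 24.639795303344727, 74.64380645751953)
work (array([ 488.5788269 , -225.92654419]), 109.0853500366211, 49.43244934082031, 72.1226577758789)
stop (array([519.06445312, -83.37651825]), 42.812049865722656, 42.03801727294922, 45.6723747253418)
stop poly [[263.5, 269.5], [255.2, 275.5], [248.0, 285.2], [257.5, 295.0], [265.5, 296.8], [274.8, 288.5], [275.2, 283.0]] [[0.5451, -0.0845], [0.5342, -0.0696], [0.5166, -0.0567], [0.499, -0.0743], [0.4959, -0.0888], [0.5107, -0.1054], [0.5206, -0.1062]]
```

View pics/seg.png

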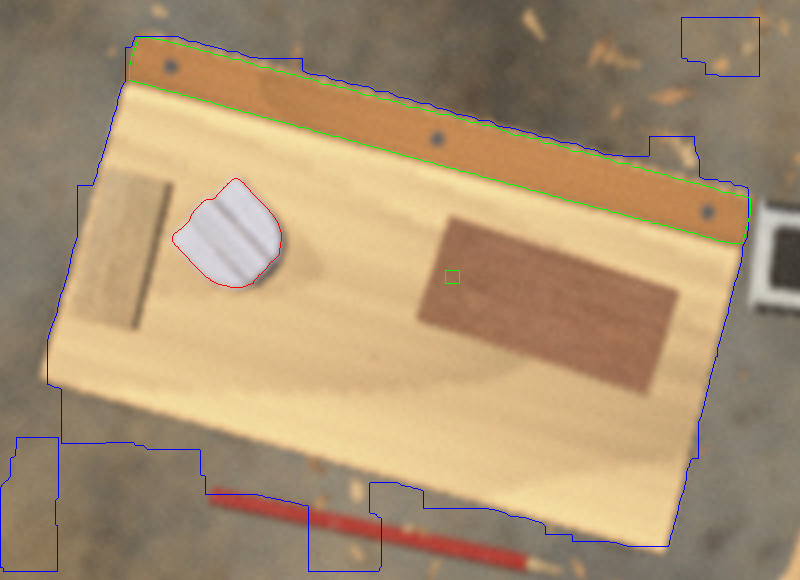

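Emit:
{"fn": "jog_arm", "kwargs": {
  "steps": [
    {"grip":1,"dx":-2.8,"dy":-2.1},
    {"grip":1,"dx":-2.8,"dy":-2.1},
    {"grip":1,"dx":-2.8,"dy":-2.1},
    {"grip":1,"dx":-2.8,"dy":-2.1},
    {"grip":1,"dx":-2.8,"dy":-2.1},
    {"grip":1,"dx":-2.8,"dy":-2.1},
    {"grip":1,"dx":-2.8,"dy":-2.1},
    {"grip":1,"dx":-2.8,"dy":-2.1},
    {"grip":1,"dx":-2.8,"dy":-2.1},
    {"grip":1,"dx":-2.8,"dy":-2.1},
    {"grip":1,"dx":-2.8,"dy":-2.1},
    {"grip":1,"dx":-2.8,"dy":-2.1}
  ]
}}

```text
invalid input at $.steps[0]: expected keys grip, dx, dy, dz, spin
```

Emit:
{"fn": "jog_arm", "kwargs": {
  "steps": [
    {"grip":1,"dx":-2.8,"dy":-2.1},
    {"grip":1,"dx":-2.8,"dy":-2.1},
    {"grip":1,"dx":-2.8,"dy":-2.1},
    {"grip":1,"dx":-2.8,"dy":-2.1},
    {"grip":1,"dx":-2.8,"dy":-2.1},
    {"grip":1,"dx":-2.8,"dy":-2.1},
    {"grip":1},
    {"grip":1},
    {"grip":1}
  ]
}}

```text
invalid input at $.steps[0]: expected keys grip, dx, dy, dz, spin
```

Emit:
{"fn": "jog_arm", "kwargs": {
  "steps": [
    {"grip":1,"dz":1,"spin":-6},
    {"grip":1,"dz":1,"spin":-6},
    {"grip":1,"dz":1,"spin":-6},
    {"grip":1,"dz":1,"spin":-6},
    {"grip":1,"dz":1,"spin":-6},
    {"grip":1,"dz":1,"spin":-6},
    {"grip":1,"dz":1,"spin":-6},
    {"grip":1,"dz":1,"spin":-6},
    {"grip":1,"dz":1,"spin":-6},
    {"grip":1,"dz":1,"spin":-6},
    {"grip":1,"dz":1,"spin":-6},
    {"grip":1,"dz":1,"spin":-6}
  ]
}}

```text
invalid input at $.steps[0]: expected keys grip, dx, dy, dz, spin
```

```bash
cat > st.py <<'E'
from h import *
def rel(x,y,z,yaw):
    s=sensors.observe();r=np.degrees(s['eef_rot']);a=s['eef_rot'][2]
    d=np.array([x,y,z])-s['ee_pos']
    M=R.from_euler('xyz',s['eef_rot']).as_matrix(); t=M.T@d
    print('t',round(s['time_s'],2),'pos',s['ee_pos'].round(4),'rpy',r.round(2),'F',s['ft_force'].round(1),'T',s['torque'].round(2),'gap',round(s['finger_gap'],4),'ff',round(float(s['finger_force']),1),'j6',round(s['joint_positions'][5],2))
    print('to go cm',(t*100).round(2),'spin deg',round((r[2]-yaw+180)%360-180,2))
if __name__=='__main__':
    import sys; rel(*map(float,sys.argv[1:]))
E
python3 st.py .518 -.084 .221 -134.33
```

```text
t 0.25 pos [0.2263 0.4736 0.4045] rpy [-179.97   -0.    154.46] F [0.1 0.3 0.1] T [0.02 0.01 0.03] gap 0.0852 ff 0.0 j6 1.43
to go cm [-50.36 -37.73  18.36] spin deg -71.21
```

All keys are required in every row.

Emit:
{"fn": "jog_arm", "kwargs": {
  "steps": [
    {"grip":1,"dx":-2.8,"dy":-2.1,"dz":0,"spin":0},
    {"grip":1,"dx":-2.8,"dy":-2.1,"dz":0,"spin":0},
    {"grip":1,"dx":-2.8,"dy":-2.1,"dz":0,"spin":0},
    {"grip":1,"dx":-2.8,"dy":-2.1,"dz":0,"spin":0},
    {"grip":1,"dx":-2.8,"dy":-2.1,"dz":0,"spin":0},
    {"grip":1,"dx":-2.8,"dy":-2.1,"dz":0,"spin":0},
    {"grip":1,"dx":-2.8,"dy":-2.1,"dz":0,"spin":0},
    {"grip":1,"dx":-2.8,"dy":-2.1,"dz":0,"spin":0},
    {"grip":1,"dx":-2.8,"dy":-2.1,"dz":0,"spin":0},
    {"grip":1,"dx":-2.8,"dy":-2.1,"dz":0,"spin":0},
    {"grip":1,"dx":-2.8,"dy":-2.1,"dz":0,"spin":0},
    {"grip":1,"dx":-2.8,"dy":-2.1,"dz":0,"spin":0}
  ]
}}

```text
time_s: 1.45
ee_pos: [0.4213, 0.1, 0.4048]
eef_rot: [3.141, 0.0, 2.696]
ft_force: [1.5, 0.4, -0.0]
finger_gap: 0.0855
finger_force: 0.0
```

Emit:
{"fn": "jog_arm", "kwargs": {
  "steps": [
    {"grip":1,"dx":-2.8,"dy":-2.1,"dz":0,"spin":0},
    {"grip":1,"dx":-2.8,"dy":-2.1,"dz":0,"spin":0},
    {"grip":1,"dx":-2.8,"dy":-2.1,"dz":0,"spin":0},
    {"grip":1,"dx":-2.8,"dy":-2.1,"dz":0,"spin":0},
    {"grip":1,"dx":-2.8,"dy":-2.1,"dz":0,"spin":0},
    {"grip":1,"dx":-2.8,"dy":-2.1,"dz":0,"spin":0},
    {"grip":1,"dx":0,"dy":0,"dz":0,"spin":0},
    {"grip":1,"dx":0,"dy":0,"dz":0,"spin":0},
    {"grip":1,"dx":0,"dy":0,"dz":0,"spin":0}
  ]
}}

```text
time_s: 2.35
ee_pos: [0.5177, -0.084, 0.4046]
eef_rot: [3.142, -0.001, 2.696]
ft_force: [-0.1, -0.3, 0.4]
finger_gap: 0.0854
finger_force: 0.0
```

Emit:
{"fn": "jog_arm", "kwargs": {
  "steps": [
    {"grip":1,"dx":0,"dy":0,"dz":1,"spin":-6},
    {"grip":1,"dx":0,"dy":0,"dz":1,"spin":-6},
    {"grip":1,"dx":0,"dy":0,"dz":1,"spin":-6},
    {"grip":1,"dx":0,"dy":0,"dz":1,"spin":-6},
    {"grip":1,"dx":0,"dy":0,"dz":1,"spin":-6},
    {"grip":1,"dx":0,"dy":0,"dz":1,"spin":-6},
    {"grip":1,"dx":0,"dy":0,"dz":1,"spin":-6},
    {"grip":1,"dx":0,"dy":0,"dz":1,"spin":-6},
    {"grip":1,"dx":0,"dy":0,"dz":1,"spin":-6},
    {"grip":1,"dx":0,"dy":0,"dz":1,"spin":-6},
    {"grip":1,"dx":0,"dy":0,"dz":1,"spin":-6},
    {"grip":1,"dx":0,"dy":0,"dz":1,"spin":-6}
  ]
}}

```text
time_s: 3.55
ee_pos: [0.5177, -0.0835, 0.2846]
eef_rot: [-3.142, 0.0, -2.325]
ft_force: [-0.1, -0.5, -0.8]
finger_gap: 0.0854
finger_force: 0.0
```

```bash
python3 st.py .518 -.084 .221 -134.33
```

```text
t 3.55 pos [ 0.5177 -0.0835  0.2846] rpy [-1.8000e+02  1.0000e-02 -1.3321e+02] F [-0.1 -0.5 -0.8] T [0.01 0.02 0.01] gap 0.0854 ff 0.0 j6 -1.12
to go cm [ 0.02 -0.05  6.36] spin deg 1.12
```

Emit:
{"fn": "jog_arm", "kwargs": {
  "steps": [
    {"grip":1,"dx":0,"dy":0,"dz":1.3,"spin":1.1},
    {"grip":1,"dx":0,"dy":-0.05,"dz":1.3,"spin":0},
    {"grip":1,"dx":0,"dy":0,"dz":1.3,"spin":0},
    {"grip":1,"dx":0,"dy":0,"dz":1.3,"spin":0},
    {"grip":1,"dx":0,"dy":0,"dz":1.1,"spin":0},
    {"grip":1,"dx":0,"dy":0,"dz":0,"spin":0},
    {"grip":1,"dx":0,"dy":0,"dz":0,"spin":0}
  ]
}}

```text
time_s: 4.25
ee_pos: [0.5184, -0.0846, 0.222]
eef_rot: [3.142, 0.0, -2.349]
ft_force: [0.8, -0.5, 0.5]
finger_gap: 0.0852
finger_force: 0.0
```

Emit:
{"fn": "jog_arm", "kwargs": {
  "steps": [
    {"grip":0,"dx":0,"dy":0,"dz":0,"spin":0},
    {"grip":-0.4,"dx":0,"dy":0,"dz":0,"spin":0},
    {"grip":-1,"dx":0,"dy":0,"dz":0,"spin":0},
    {"grip":-1,"dx":0,"dy":0,"dz":0,"spin":0},
    {"grip":-1,"dx":0,"dy":0,"dz":0,"spin":0},
    {"grip":-1,"dx":0,"dy":0,"dz":0,"spin":0},
    {"grip":-1,"dx":0,"dy":0,"dz":0,"spin":0},
    {"grip":-1,"dx":0,"dy":0,"dz":0,"spin":0}
  ],
  "newtons": 50
}}

```text
time_s: 5.05
ee_pos: [0.5181, -0.0848, 0.222]
eef_rot: [3.141, 0.0, -2.35]
ft_force: [-3.2, 2.6, 7.2]
finger_gap: 0.0127
finger_force: 51.0
```

```bash
python3 st.py .518 -.084 .221 -134.33
```

```text
t 5.05 pos [ 0.5181 -0.0848  0.222 ] rpy [ 179.95    0.   -134.63] F [-3.2  2.6  7.2] T [ 0.45  0.62 -0.05] gap 0.0127 ff 51.0 j6 -1.09
to go cm [-0.05  0.06  0.1 ] spin deg -0.3
```

Emit:
{"fn": "jog_arm", "kwargs": {
  "steps": [
    {"grip":-1,"dx":0,"dy":0.04,"dz":0,"spin":0},
    {"grip":-1,"dx":0,"dy":0,"dz":0.005,"spin":2},
    {"grip":-1,"dx":0,"dy":0,"dz":0.005,"spin":3},
    {"grip":-1,"dx":0,"dy":0,"dz":0.005,"spin":4},
    {"grip":-1,"dx":0,"dy":0,"dz":0.005,"spin":4},
    {"grip":-1,"dx":0,"dy":0,"dz":0.005,"spin":4},
    {"grip":-1,"dx":0,"dy":0,"dz":0.005,"spin":4},
    {"grip":-1,"dx":0,"dy":0,"dz":0.005,"spin":4},
    {"grip":-1,"dx":0,"dy":0,"dz":0.005,"spin":4},
    {"grip":-1,"dx":0,"dy":0,"dz":0.005,"spin":4},
    {"grip":-1,"dx":0,"dy":0,"dz":0,"spin":0}
  ],
  "newtons": 80
}}

```text
time_s: 6.15
ee_pos: [0.5181, -0.0849, 0.2219]
eef_rot: [-3.141, -0.0, -2.928]
ft_force: [-3.3, -1.2, 7.3]
finger_gap: 0.0121
finger_force: 82.8
```

```bash
python3 st.py .518 -.084 .221 64.9
```

```text
t 6.15 pos [ 0.5181 -0.0849  0.2219] rpy [-1.7996e+02 -1.0000e-02 -1.6776e+02] F [-3.3 -1.2  7.3] T [-0.15  0.68  0.32] gap 0.0121 ff 82.8 j6 -0.52
to go cm [-0.01  0.09  0.09] spin deg 127.34
```

Emit:
{"fn": "jog_arm", "kwargs": {
  "steps": [
    {"grip":-1,"dx":0,"dy":0,"dz":0.005,"spin":4},
    {"grip":-1,"dx":0,"dy":0,"dz":0.005,"spin":4},
    {"grip":-1,"dx":0,"dy":0,"dz":0.005,"spin":4},
    {"grip":-1,"dx":0,"dy":0,"dz":0.005,"spin":4},
    {"grip":-1,"dx":0,"dy":0,"dz":0.005,"spin":4},
    {"grip":-1,"dx":0,"dy":0,"dz":0.005,"spin":4},
    {"grip":-1,"dx":0,"dy":0,"dz":0.005,"spin":4},
    {"grip":-1,"dx":0,"dy":0,"dz":0.005,"spin":4},
    {"grip":-1,"dx":0,"dy":0,"dz":0.005,"spin":4},
    {"grip":-1,"dx":0,"dy":0,"dz":0.005,"spin":4},
    {"grip":-1,"dx":0,"dy":0,"dz":0.005,"spin":4},
    {"grip":-1,"dx":0,"dy":0,"dz":0.005,"spin":4}
  ]
}}

```text
time_s: 7.35
ee_pos: [0.5179, -0.0853, 0.2213]
eef_rot: [-3.14, 0.001, 2.517]
ft_force: [-4.5, -4.0, 9.7]
finger_gap: 0.0117
finger_force: 83.0
```

Emit:
{"fn": "jog_arm", "kwargs": {
  "steps": [
    {"grip":-1,"dx":0,"dy":0,"dz":0.005,"spin":4},
    {"grip":-1,"dx":0,"dy":0,"dz":0.005,"spin":4},
    {"grip":-1,"dx":0,"dy":0,"dz":0.005,"spin":4},
    {"grip":-1,"dx":0,"dy":0,"dz":0.005,"spin":4},
    {"grip":-1,"dx":0,"dy":0,"dz":0.005,"spin":4},
    {"grip":-1,"dx":0,"dy":0,"dz":0.005,"spin":4},
    {"grip":-1,"dx":0,"dy":0,"dz":0.005,"spin":4},
    {"grip":-1,"dx":0,"dy":0,"dz":0.005,"spin":4},
    {"grip":-1,"dx":0,"dy":0,"dz":0.005,"spin":4},
    {"grip":-1,"dx":0,"dy":0,"dz":0,"spin":0},
    {"grip":-1,"dx":0,"dy":0,"dz":0,"spin":0}
  ]
}}

```text
time_s: 8.45
ee_pos: [0.5176, -0.0854, 0.2208]
eef_rot: [-3.139, 0.002, 1.891]
ft_force: [-5.8, -4.1, 11.5]
finger_gap: 0.0118
finger_force: 83.3
```

```bash
python3 st.py .518 -.084 .221 64.9
```

```text
t 8.45 pos [ 0.5176 -0.0854  0.2208] rpy [-1.7987e+02  1.0000e-01  1.0833e+02] F [-5.8 -4.1 11.5] T [-1.03  1.61  0.28] gap 0.0118 ff 83.3 j6 0.95
to go cm [ 0.12  0.08 -0.02] spin deg 43.43
```

Emit:
{"fn": "jog_arm", "kwargs": {
  "steps": [
    {"grip":-1,"dx":0,"dy":0,"dz":0.004,"spin":4},
    {"grip":-1,"dx":0,"dy":0,"dz":0.004,"spin":4},
    {"grip":-1,"dx":0,"dy":0,"dz":0.004,"spin":4},
    {"grip":-1,"dx":0,"dy":0,"dz":0.004,"spin":4},
    {"grip":-1,"dx":0,"dy":0,"dz":0.004,"spin":4},
    {"grip":-1,"dx":0,"dy":0,"dz":0.004,"spin":4},
    {"grip":-1,"dx":0,"dy":0,"dz":0.004,"spin":4},
    {"grip":-1,"dx":0,"dy":0,"dz":0.004,"spin":4},
    {"grip":-1,"dx":0,"dy":0,"dz":0.004,"spin":4},
    {"grip":-1,"dx":0,"dy":0,"dz":0.004,"spin":4},
    {"grip":-1,"dx":0,"dy":0,"dz":0,"spin":0},
    {"grip":-1,"dx":0,"dy":0,"dz":0,"spin":0}
  ]
}}

```text
time_s: 9.65
ee_pos: [0.5172, -0.0852, 0.2203]
eef_rot: [-3.14, 0.003, 1.193]
ft_force: [-8.3, -3.2, 14.4]
finger_gap: 0.0119
finger_force: 83.4
```

```bash
python3 st.py .518 -.084 .221 64.9
```

```text
t 9.65 pos [ 0.5172 -0.0852  0.2203] rpy [-1.7991e+02  1.6000e-01  6.8330e+01] F [-8.3 -3.2 14.4] T [-0.76  2.02  0.25] gap 0.0119 ff 83.4 j6 1.65
to go cm [ 0.14  0.03 -0.07] spin deg 3.43
```

Emit:
{"fn": "jog_arm", "kwargs": {
  "steps": [
    {"grip":-1,"dx":0,"dy":0,"dz":0,"spin":3.4},
    {"grip":-1,"dx":0,"dy":0,"dz":0,"spin":0},
    {"grip":-1,"dx":0,"dy":0,"dz":0,"spin":0},
    {"grip":-1,"dx":0,"dy":0,"dz":0,"spin":0}
  ]
}}

```text
time_s: 10.05
ee_pos: [0.5171, -0.0852, 0.2203]
eef_rot: [-3.14, 0.003, 1.133]
ft_force: [-9.2, -3.1, 12.7]
finger_gap: 0.0119
finger_force: 83.4
```

```bash
python3 st.py .518 -.084 .221 74.64
```

```text
t 10.05 pos [ 0.5171 -0.0852  0.2203] rpy [-1.7991e+02  1.6000e-01  6.4940e+01] F [-9.2 -3.1 12.7] T [-0.83  1.98  0.26] gap 0.0119 ff 83.4 j6 1.71
to go cm [ 0.14  0.03 -0.07] spin deg -9.7
```

Emit:
{"fn": "jog_arm", "kwargs": {
  "steps": [
    {"grip":-1,"dx":0,"dy":0,"dz":0,"spin":-4},
    {"grip":-1,"dx":0,"dy":0,"dz":0,"spin":-4},
    {"grip":-1,"dx":0,"dy":0,"dz":0,"spin":0},
    {"grip":-1,"dx":0,"dy":0,"dz":0,"spin":0}
  ]
}}

```text
time_s: 10.45
ee_pos: [0.5172, -0.0852, 0.2203]
eef_rot: [-3.14, 0.003, 1.273]
ft_force: [-8.2, -3.5, 13.3]
finger_gap: 0.012
finger_force: 83.4
```

```bash
python3 st.py .518 -.084 .221 74.64
```

```text
t 10.45 pos [ 0.5172 -0.0852  0.2203] rpy [-1.799e+02  1.500e-01  7.293e+01] F [-8.2 -3.5 13.3] T [-0.84  1.94  0.05] gap 0.012 ff 83.4 j6 1.57
to go cm [ 0.14  0.04 -0.07] spin deg -1.71
```

Emit:
{"fn": "jog_arm", "kwargs": {
  "steps": [
    {"grip":-1,"dx":0,"dy":0,"dz":0,"spin":-1.7},
    {"grip":-1,"dx":0,"dy":0,"dz":0,"spin":0},
    {"grip":-1,"dx":0,"dy":0,"dz":0,"spin":0}
  ]
}}

```text
time_s: 10.75
ee_pos: [0.5172, -0.0853, 0.2203]
eef_rot: [-3.14, 0.003, 1.302]
ft_force: [-7.4, -3.8, 12.3]
finger_gap: 0.0118
finger_force: 83.4
```

```bash
python3 st.py .518 -.084 .221 74.64
```

```text
t 10.75 pos [ 0.5172 -0.0853  0.2203] rpy [-1.799e+02  1.500e-01  7.462e+01] F [-7.4 -3.8 12.3] T [-0.87  1.93 -0.02] gap 0.0118 ff 83.4 j6 1.54
to go cm [ 0.14  0.04 -0.07] spin deg -0.02
```

Emit:
{"fn": "jog_arm", "kwargs": {
  "steps": [
    {"grip":0,"dx":0,"dy":0,"dz":0,"spin":0},
    {"grip":1,"dx":0,"dy":0,"dz":0,"spin":0},
    {"grip":1,"dx":0,"dy":0,"dz":0,"spin":0},
    {"grip":1,"dx":0,"dy":0,"dz":0,"spin":0},
    {"grip":1,"dx":0,"dy":0,"dz":0,"spin":0},
    {"grip":1,"dx":0,"dy":0,"dz":-2,"spin":0},
    {"grip":1,"dx":0,"dy":0,"dz":-4,"spin":0},
    {"grip":1,"dx":0,"dy":0,"dz":-4,"spin":0},
    {"grip":1,"dx":0,"dy":0,"dz":-4,"spin":0}
  ]
}}

```text
time_s: 11.65
ee_pos: [0.5179, -0.0846, 0.3613]
eef_rot: [-3.141, -0.0, 1.303]
ft_force: [0.5, -0.0, -0.2]
finger_gap: 0.0851
finger_force: 0.0
```

Emit:
{"fn": "jog_arm", "kwargs": {
  "steps": [
    {"grip":1,"dx":4,"dy":0,"dz":-2,"spin":0},
    {"grip":1,"dx":4,"dy":0,"dz":-2,"spin":0},
    {"grip":1,"dx":4,"dy":0,"dz":0,"spin":0},
    {"grip":1,"dx":4,"dy":0,"dz":0,"spin":0},
    {"grip":1,"dx":4,"dy":0,"dz":0,"spin":0},
    {"grip":1,"dx":4,"dy":0,"dz":0,"spin":0},
    {"grip":1,"dx":4,"dy":0,"dz":0,"spin":0},
    {"grip":1,"dx":0,"dy":0,"dz":0,"spin":0}
  ]
}}

```text
time_s: 12.45
ee_pos: [0.5927, 0.1894, 0.3992]
eef_rot: [-3.141, -0.001, 1.307]
ft_force: [-1.2, -0.2, 0.4]
finger_gap: 0.0853
finger_force: 0.0
```

```bash
python3 st.py .518 -.084 .221 74.64; python3 - <<'E'
from m import *
c=snap('top')
a=cv2.resize(c['pixels'][225:370,205:405],None,fx=4,fy=4,interpolation=cv2.INTER_CUBIC); cv2.imwrite('pics/topd.png',cv2.cvtColor(a,cv2.COLOR_RGB2BGR))
print('work',rect(work_top(c)))
q,ms=stop_pts(c,.045); print('stop',rect(onz(c,q,.044)))
ap=cv2.approxPolyDP(((q+.5)*K).astype(np.int32)[:,None],6,True)[:,0]/K
print(onz(c,ap,.044)[:,:2].round(4).tolist())
E
```

```text
t 12.45 pos [0.5927 0.1894 0.3992] rpy [-1.7999e+02 -7.0000e-02  7.4900e+01] F [-1.2 -0.2  0.4] T [-0.07  0.04 -0.02] gap 0.0853 ff 0.0 j6 2.03
to go cm [-28.36  -0.08  17.78] spin deg 0.26
work (array([ 488.36849976, -225.89248657]), 109.20637512207031, 49.30813980102539, 72.17960357666016)
stop (array([517.23577881, -83.94374847]), 45.98516845703125, 41.71376037597656, 74.74137115478516)
[[0.528, -0.065], [0.5171, -0.0619], [0.5045, -0.0685], [0.4973, -0.0777], [0.4914, -0.1009], [0.5139, -0.1034], [0.5288, -0.1114], [0.5361, -0.0799]]
```

View pics/topd.png

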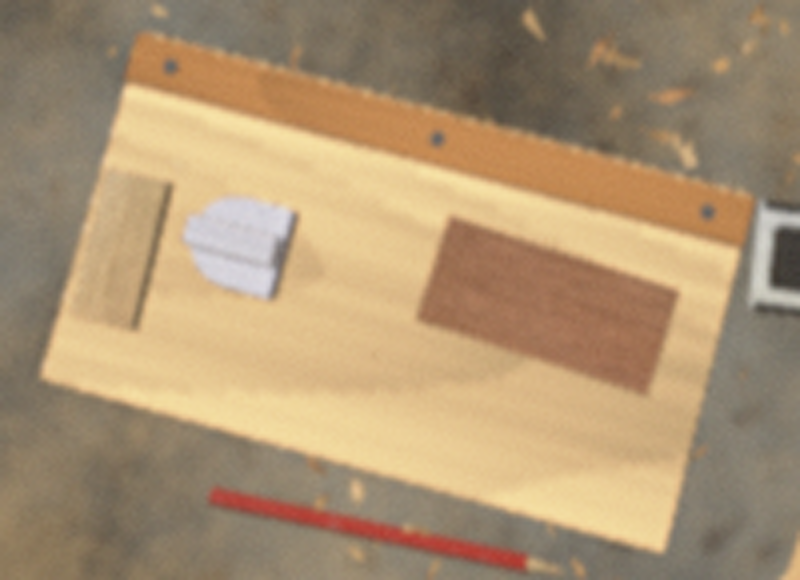

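The stop stands square at 74.7° against the batten's 74.6°, and the other things haven't moved. Next, the work at (0.4884, -0.2259), yaw 72.2°.

Emit:
{"fn": "jog_arm", "kwargs": {
  "steps": [
    {"grip":0.5,"dx":-3.9,"dy":0.07,"dz":0,"spin":0},
    {"grip":0.5,"dx":-3.9,"dy":0.07,"dz":0,"spin":0},
    {"grip":0.5,"dx":-3.9,"dy":0.07,"dz":0,"spin":0},
    {"grip":0.5,"dx":-3.9,"dy":0.07,"dz":0,"spin":0},
    {"grip":0.5,"dx":-3.9,"dy":0.07,"dz":0,"spin":0},
    {"grip":0.5,"dx":-3.9,"dy":0.07,"dz":0,"spin":0},
    {"grip":0.5,"dx":-3.9,"dy":0.07,"dz":0,"spin":0},
    {"grip":0.5,"dx":-3.9,"dy":0.07,"dz":0,"spin":0},
    {"grip":0.5,"dx":-3.9,"dy":0.07,"dz":0,"spin":0},
    {"grip":0.5,"dx":-3.9,"dy":0.07,"dz":0,"spin":0},
    {"grip":0.5,"dx":-3.9,"dy":0.07,"dz":0,"spin":0},
    {"grip":0.5,"dx":0,"dy":0,"dz":0,"spin":2.7}
  ]
}}

```text
time_s: 13.7
ee_pos: [0.4843, -0.2349, 0.3998]
eef_rot: [3.141, 0.002, 1.25]
ft_force: [0.6, 0.2, 0.8]
finger_gap: 0.0636
finger_force: 0.0
```

Emit:
{"fn": "jog_arm", "kwargs": {
  "steps": [
    {"grip":0.5,"dx":0,"dy":0,"dz":4,"spin":0},
    {"grip":0.5,"dx":0,"dy":0,"dz":4,"spin":0},
    {"grip":0.5,"dx":0,"dy":0,"dz":4,"spin":0},
    {"grip":0.5,"dx":0,"dy":0,"dz":3,"spin":0},
    {"grip":0.5,"dx":0,"dy":0,"dz":0,"spin":0},
    {"grip":0.5,"dx":0,"dy":0,"dz":0,"spin":0}
  ]
}}

```text
time_s: 14.3
ee_pos: [0.4858, -0.2309, 0.2504]
eef_rot: [-3.141, -0.0, 1.255]
ft_force: [-0.2, -0.6, -0.2]
finger_gap: 0.0639
finger_force: 0.0
```

```bash
python3 st.py .4884 -.2259 .188 72.18
```

```text
t 14.3 pos [ 0.4858 -0.2309  0.2504] rpy [-179.97   -0.     71.91] F [-0.2 -0.6 -0.2] T [-0.    0.02 -0.01] gap 0.0639 ff 0.0 j6 1.31
to go cm [0.56 0.09 6.24] spin deg -0.27
```

Emit:
{"fn": "jog_arm", "kwargs": {
  "steps": [
    {"grip":0.5,"dx":0.3,"dy":0.09,"dz":0,"spin":-0.27},
    {"grip":0.5,"dx":0.26,"dy":0,"dz":1.5,"spin":0},
    {"grip":0.5,"dx":0,"dy":0,"dz":1.5,"spin":0},
    {"grip":0.5,"dx":0,"dy":0,"dz":1.5,"spin":0},
    {"grip":0.5,"dx":0,"dy":0,"dz":1.2,"spin":0},
    {"grip":0.5,"dx":0,"dy":0,"dz":0.5,"spin":0},
    {"grip":0.5,"dx":0,"dy":0,"dz":0,"spin":0},
    {"grip":0.5,"dx":0,"dy":0,"dz":0,"spin":0}
  ]
}}

```text
time_s: 15.1
ee_pos: [0.4891, -0.2256, 0.1885]
eef_rot: [3.141, 0.0, 1.261]
ft_force: [0.3, -1.3, 0.3]
finger_gap: 0.0636
finger_force: 0.0
```

Emit:
{"fn": "jog_arm", "kwargs": {
  "steps": [
    {"grip":0.2,"dx":0,"dy":0,"dz":0,"spin":0},
    {"grip":0,"dx":0,"dy":0,"dz":0,"spin":0},
    {"grip":0,"dx":0,"dy":0,"dz":0,"spin":0},
    {"grip":0,"dx":0,"dy":0,"dz":0,"spin":0},
    {"grip":0,"dx":0,"dy":0,"dz":0,"spin":0}
  ],
  "newtons": 40
}}

```text
time_s: 15.6
ee_pos: [0.4891, -0.2256, 0.1887]
eef_rot: [3.14, 0.0, 1.261]
ft_force: [-0.4, 1.0, 6.7]
finger_gap: 0.0493
finger_force: 42.1
```

```bash
python3 st.py .4973 -.1585 .188 74.64
```

```text
t 15.6 pos [ 0.4891 -0.2256  0.1887] rpy [1.7993e+02 2.0000e-02 7.2230e+01] F [-0.4  1.   6.7] T [ 0.13  0.29 -0.02] gap 0.0493 ff 42.1 j6 1.31
to go cm [ 6.64 -1.27  0.06] spin deg -2.41
```

Emit:
{"fn": "jog_arm", "kwargs": {
  "steps": [
    {"grip":0,"dx":0,"dy":0,"dz":-0.05,"spin":0},
    {"grip":0,"dx":0.5,"dy":-0.4,"dz":0,"spin":-1},
    {"grip":0,"dx":0.5,"dy":-0.4,"dz":0,"spin":-1.4},
    {"grip":0,"dx":0.5,"dy":-0.4,"dz":0,"spin":0},
    {"grip":0,"dx":0.5,"dy":0,"dz":0,"spin":0},
    {"grip":0,"dx":0.5,"dy":0,"dz":0,"spin":0},
    {"grip":0,"dx":0.5,"dy":0,"dz":0,"spin":0},
    {"grip":0,"dx":0.5,"dy":0,"dz":0,"spin":0},
    {"grip":0,"dx":0,"dy":0,"dz":0,"spin":0}
  ]
}}

```text
time_s: 16.5
ee_pos: [0.4871, -0.1877, 0.1887]
eef_rot: [3.141, 0.0, 1.303]
ft_force: [-0.9, -1.7, 7.1]
finger_gap: 0.0493
finger_force: 42.5
```

```bash
python3 st.py .4970 -.1584 .1885 74.64
```

```text
t 16.5 pos [ 0.4871 -0.1877  0.1887] rpy [1.7997e+02 2.0000e-02 7.4650e+01] F [-0.9 -1.7  7.1] T [-0.3  -0.04 -0.19] gap 0.0493 ff 42.5 j6 1.33
to go cm [3.09 0.18 0.02] spin deg 0.01
```

Emit:
{"fn": "jog_arm", "kwargs": {
  "steps": [
    {"grip":0,"dx":0.4,"dy":0.09,"dz":-0.03,"spin":0},
    {"grip":0,"dx":0.4,"dy":0.09,"dz":-0.03,"spin":0},
    {"grip":0,"dx":0.4,"dy":0,"dz":0,"spin":0},
    {"grip":0,"dx":0.4,"dy":0,"dz":0,"spin":0},
    {"grip":0,"dx":0.4,"dy":0,"dz":0,"spin":0},
    {"grip":0,"dx":0.2,"dy":0,"dz":0,"spin":0},
    {"grip":0,"dx":0,"dy":0,"dz":0,"spin":0},
    {"grip":0,"dx":0,"dy":0,"dz":0,"spin":0}
  ]
}}

```text
time_s: 17.3
ee_pos: [0.4943, -0.1673, 0.1888]
eef_rot: [-3.141, -0.0, 1.303]
ft_force: [0.7, 0.3, -2.1]
finger_gap: 0.0494
finger_force: 41.6
```

```bash
python3 st.py .4970 -.1584 .1885 74.64; python3 - <<'E'
from m import *
c=snap('side')
a=cv2.resize(c['pixels'][180:330,200:330],None,fx=4,fy=4,interpolation=cv2.INTER_CUBIC); cv2.imwrite('pics/sidee.png',cv2.cvtColor(a,cv2.COLOR_RGB2BGR))
E
```

```text
t 17.3 pos [ 0.4943 -0.1673  0.1888] rpy [-1.7997e+02 -3.0000e-02  7.4650e+01] F [ 0.7  0.3 -2.1] T [-0.03  0.01  0.01] gap 0.0494 ff 41.6 j6 1.37
to go cm [0.93 0.02 0.03] spin deg 0.01
```

View pics/sidee.png

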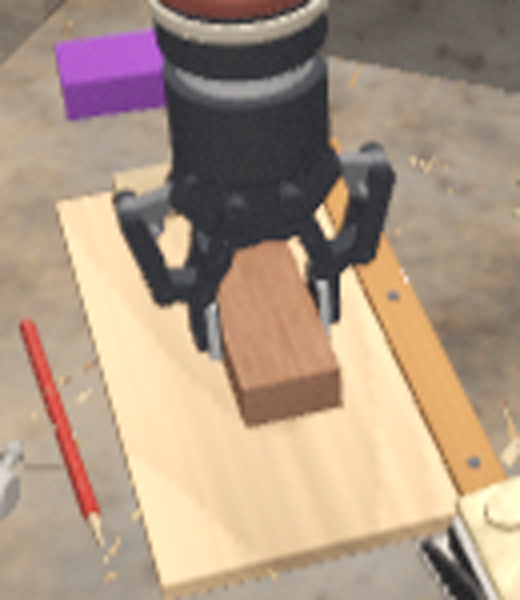

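The side view shows the block held between the pads, flat and aligned, behind the stop. Now a slow approach.

Emit:
{"fn": "jog_arm", "kwargs": {
  "steps": [
    {"grip":0,"dx":0.2,"dy":0.01,"dz":0.01,"spin":0},
    {"grip":0,"dx":0.2,"dy":0.01,"dz":0.01,"spin":0},
    {"grip":0,"dx":0.1,"dy":0,"dz":0,"spin":0},
    {"grip":0,"dx":0.1,"dy":0,"dz":0,"spin":0},
    {"grip":0,"dx":0.05,"dy":0,"dz":0,"spin":0},
    {"grip":0,"dx":0,"dy":0,"dz":0,"spin":0},
    {"grip":0,"dx":0,"dy":0,"dz":0,"spin":0}
  ]
}}

```text
time_s: 18.05
ee_pos: [0.4964, -0.1613, 0.1887]
eef_rot: [-3.142, -0.0, 1.303]
ft_force: [0.1, 0.2, -0.1]
finger_gap: 0.0492
finger_force: 41.6
```

```bash
python3 st.py .4970 -.1584 .1885 74.64
```

```text
t 18.05 pos [ 0.4964 -0.1613  0.1887] rpy [-1.800e+02 -2.000e-02  7.463e+01] F [ 0.1  0.2 -0.1] T [ 0.15 -0.05 -0.02] gap 0.0492 ff 41.6 j6 1.38
to go cm [ 0.3  -0.02  0.02] spin deg -0.01
```

Emit:
{"fn": "jog_arm", "kwargs": {
  "steps": [
    {"grip":0,"dx":0.05,"dy":-0.01,"dz":0,"spin":0},
    {"grip":0,"dx":0.05,"dy":0,"dz":0,"spin":0},
    {"grip":0,"dx":0.05,"dy":0,"dz":0,"spin":0},
    {"grip":0,"dx":0,"dy":0,"dz":0,"spin":0}
  ]
}}

```text
time_s: 18.45
ee_pos: [0.4967, -0.1599, 0.1887]
eef_rot: [-3.142, 0.0, 1.302]
ft_force: [0.3, -0.4, -1.2]
finger_gap: 0.0493
finger_force: 41.6
```

Emit:
{"fn": "jog_arm", "kwargs": {
  "steps": [
    {"grip":0,"dx":0.05,"dy":0,"dz":0,"spin":0},
    {"grip":0,"dx":0.05,"dy":0,"dz":0,"spin":0},
    {"grip":0,"dx":0,"dy":0,"dz":0,"spin":0}
  ]
}}

```text
time_s: 18.75
ee_pos: [0.4969, -0.1589, 0.1887]
eef_rot: [-3.142, -0.0, 1.303]
ft_force: [-1.0, -0.7, -0.9]
finger_gap: 0.0494
finger_force: 41.6
```

Emit:
{"fn": "jog_arm", "kwargs": {
  "steps": [
    {"grip":0,"dx":0.04,"dy":0,"dz":0,"spin":0},
    {"grip":0,"dx":0,"dy":0,"dz":0,"spin":0}
  ]
}}

```text
time_s: 18.95
ee_pos: [0.497, -0.1585, 0.1887]
eef_rot: [3.142, -0.0, 1.303]
ft_force: [-0.5, -0.8, 0.5]
finger_gap: 0.0494
finger_force: 41.6
```

Emit:
{"fn": "jog_arm", "kwargs": {
  "steps": [
    {"grip":0,"dx":0.04,"dy":0,"dz":0,"spin":0},
    {"grip":0,"dx":0,"dy":0,"dz":0,"spin":0}
  ]
}}

```text
time_s: 19.15
ee_pos: [0.4971, -0.1583, 0.1887]
eef_rot: [-3.142, 0.001, 1.302]
ft_force: [-1.6, -2.6, 0.0]
finger_gap: 0.0493
finger_force: 41.7
```

Emit:
{"fn": "jog_arm", "kwargs": {
  "steps": [
    {"grip":0,"dx":0.04,"dy":0,"dz":0,"spin":0},
    {"grip":0,"dx":0,"dy":0,"dz":0,"spin":0}
  ]
}}

```text
time_s: 19.35
ee_pos: [0.4971, -0.1582, 0.1888]
eef_rot: [-3.141, 0.001, 1.302]
ft_force: [-2.0, -4.8, 0.0]
finger_gap: 0.0489
finger_force: 41.7
```

Emit:
{"fn": "jog_arm", "kwargs": {
  "steps": [
    {"grip":0,"dx":0.04,"dy":0,"dz":0,"spin":0},
    {"grip":0,"dx":0,"dy":0,"dz":0,"spin":0}
  ]
}}

```text
time_s: 19.55
ee_pos: [0.4972, -0.158, 0.1888]
eef_rot: [-3.141, 0.002, 1.302]
ft_force: [-3.0, -7.7, -0.1]
finger_gap: 0.0491
finger_force: 41.7
```

Emit:
{"fn": "jog_arm", "kwargs": {
  "steps": [
    {"grip":0,"dx":0.04,"dy":0,"dz":0,"spin":0},
    {"grip":0,"dx":0,"dy":0,"dz":0,"spin":0}
  ]
}}

```text
time_s: 19.75
ee_pos: [0.4972, -0.1579, 0.1888]
eef_rot: [-3.141, 0.003, 1.302]
ft_force: [-3.6, -8.0, -0.6]
finger_gap: 0.0492
finger_force: 41.8
```

Emit:
{"fn": "jog_arm", "kwargs": {
  "steps": [
    {"grip":0,"dx":0.03,"dy":0,"dz":0,"spin":0},
    {"grip":0,"dx":0,"dy":0,"dz":0,"spin":0}
  ]
}}

```text
time_s: 19.95
ee_pos: [0.4973, -0.1578, 0.1888]
eef_rot: [-3.141, 0.003, 1.302]
ft_force: [-4.7, -9.7, 1.7]
finger_gap: 0.0493
finger_force: 41.8
```

```bash
python3 st.py .4970 -.1584 .1885 74.64
```

```text
t 19.95 pos [ 0.4973 -0.1578  0.1888] rpy [-179.99    0.19   74.57] F [-4.7 -9.7  1.7] T [-1.86  0.85  0.08] gap 0.0493 ff 41.8 j6 1.39
to go cm [-0.07 -0.01  0.03] spin deg -0.07
```

Emit:
{"fn": "jog_arm", "kwargs": {
  "steps": [
    {"grip":0,"dx":0.03,"dy":0,"dz":0,"spin":0},
    {"grip":0,"dx":0,"dy":0,"dz":0,"spin":0},
    {"grip":0,"dx":0,"dy":0,"dz":0,"spin":0}
  ]
}}

```text
time_s: 20.25
ee_pos: [0.4973, -0.1576, 0.1889]
eef_rot: [-3.141, 0.004, 1.301]
ft_force: [-4.8, -10.5, 1.0]
finger_gap: 0.0492
finger_force: 41.8
```

Emit:
{"fn": "jog_arm", "kwargs": {
  "steps": [
    {"grip":0,"dx":0,"dy":0,"dz":0,"spin":0},
    {"grip":0,"dx":0,"dy":0,"dz":0,"spin":0},
    {"grip":0,"dx":0,"dy":0,"dz":0,"spin":0}
  ]
}}

```text
time_s: 20.55
ee_pos: [0.4973, -0.1576, 0.1889]
eef_rot: [-3.141, 0.004, 1.301]
ft_force: [-4.9, -10.5, 0.4]
finger_gap: 0.0494
finger_force: 41.8
```

Emit:
{"fn": "jog_arm", "kwargs": {
  "steps": [
    {"grip":0,"dx":0.01,"dy":0,"dz":0,"spin":0},
    {"grip":0,"dx":0,"dy":0,"dz":0,"spin":0},
    {"grip":0,"dx":0,"dy":0,"dz":0,"spin":0}
  ]
}}

```text
time_s: 20.85
ee_pos: [0.4973, -0.1576, 0.1889]
eef_rot: [-3.141, 0.004, 1.301]
ft_force: [-5.4, -10.5, 0.5]
finger_gap: 0.0493
finger_force: 41.8
```

Emit:
{"fn": "jog_arm", "kwargs": {
  "steps": [
    {"grip":0,"dx":0,"dy":0,"dz":0,"spin":0},
    {"grip":0,"dx":0,"dy":0,"dz":0,"spin":0},
    {"grip":0,"dx":0,"dy":0,"dz":0,"spin":0},
    {"grip":0,"dx":0,"dy":0,"dz":0,"spin":0}
  ]
}}

```text
time_s: 21.25
ee_pos: [0.4973, -0.1576, 0.1888]
eef_rot: [-3.141, 0.004, 1.301]
ft_force: [-5.1, -11.5, 0.3]
finger_gap: 0.0493
finger_force: 41.8
```

```bash
python3 st.py .4970 -.1584 .1885 74.64
```

```text
t 21.25 pos [ 0.4973 -0.1576  0.1888] rpy [-179.98    0.23   74.56] F [ -5.1 -11.5   0.3] T [-2.22  1.05  0.12] gap 0.0493 ff 41.8 j6 1.39
to go cm [-0.09 -0.01  0.03] spin deg -0.08
```

Emit:
{"fn": "jog_arm", "kwargs": {
  "steps": [
    {"grip":0,"dx":-0.05,"dy":0,"dz":0,"spin":0},
    {"grip":0,"dx":-0.05,"dy":0,"dz":0,"spin":0},
    {"grip":0,"dx":0,"dy":0,"dz":0,"spin":0}
  ]
}}

```text
time_s: 21.55
ee_pos: [0.4972, -0.158, 0.1888]
eef_rot: [-3.141, 0.002, 1.302]
ft_force: [-2.6, -7.2, -0.7]
finger_gap: 0.0494
finger_force: 41.8
```

Emit:
{"fn": "jog_arm", "kwargs": {
  "steps": [
    {"grip":0.5,"dx":0,"dy":0,"dz":0,"spin":0},
    {"grip":0.5,"dx":0,"dy":0,"dz":0,"spin":0},
    {"grip":0.5,"dx":0,"dy":0,"dz":0,"spin":0},
    {"grip":0.5,"dx":0,"dy":0,"dz":-0.5,"spin":0},
    {"grip":0.5,"dx":0,"dy":0,"dz":-2,"spin":0},
    {"grip":0.5,"dx":0,"dy":0,"dz":-4,"spin":0},
    {"grip":0.5,"dx":0,"dy":0,"dz":-4,"spin":0},
    {"grip":0.5,"dx":0,"dy":0,"dz":-4,"spin":0},
    {"grip":0.5,"dx":0,"dy":0,"dz":-4,"spin":0}
  ]
}}

```text
time_s: 22.45
ee_pos: [0.4971, -0.157, 0.3759]
eef_rot: [3.141, -0.0, 1.303]
ft_force: [0.8, -0.2, -0.8]
finger_gap: 0.0642
finger_force: 0.0
```

Emit:
{"fn": "jog_arm", "kwargs": {
  "steps": [
    {"grip":0.5,"dx":4,"dy":0,"dz":0,"spin":0},
    {"grip":0.5,"dx":4,"dy":0,"dz":0,"spin":0},
    {"grip":0.5,"dx":4,"dy":0,"dz":0,"spin":0},
    {"grip":0.5,"dx":4,"dy":0,"dz":0,"spin":0},
    {"grip":0.5,"dx":4,"dy":0,"dz":0,"spin":0},
    {"grip":0.5,"dx":4,"dy":0,"dz":0,"spin":0},
    {"grip":0.5,"dx":4,"dy":0,"dz":0,"spin":0},
    {"grip":0.5,"dx":4,"dy":0,"dz":0,"spin":0},
    {"grip":0.5,"dx":4,"dy":0,"dz":0,"spin":0},
    {"grip":0.5,"dx":0,"dy":0,"dz":0,"spin":0}
  ]
}}

```text
time_s: 23.45
ee_pos: [0.5931, 0.194, 0.3737]
eef_rot: [3.141, -0.002, 1.307]
ft_force: [0.4, -0.3, -1.1]
finger_gap: 0.0638
finger_force: 0.0
```

```bash
python3 - <<'E'
from m import *
c=snap('top')
a=cv2.resize(c['pixels'][225:370,205:405],None,fx=4,fy=4,interpolation=cv2.INTER_CUBIC); cv2.imwrite('pics/topf.png',cv2.cvtColor(a,cv2.COLOR_RGB2BGR))
r=rect(work_top(c));d=r[0]-[497.8,-156.6]
print('work',r,'board xy',d@[.9643,-.2649],d@[.2649,.9643])
q,ms=stop_pts(c,.045); print('stop',rect(onz(c,q,.044)))
E
```

```text
work (array([ 496.38174438, -159.27122498]), 109.72193145751953, 49.699832916259766, 74.29300689697266) board xy -0.6600163937378024 -2.951558156433114
stop (array([517.18554688, -84.04196167]), 46.20104217529297, 41.75836944580078, 74.74187469482422)
```

View pics/topf.png

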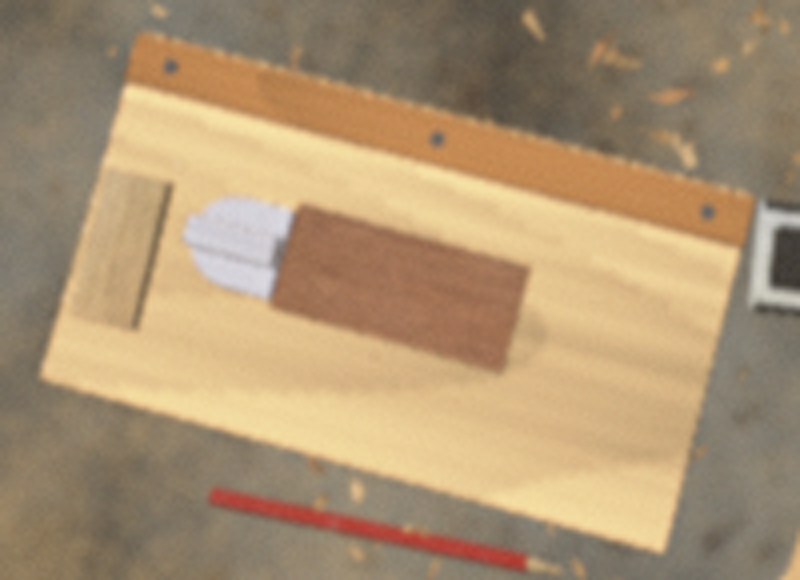

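The top view shows the block's end at (300,207)–(272,305), flush and central on the stop's flat. The stop is square within about 0.1°, the block is within 0.4° and 0.7 mm of the line, and the other things are undisturbed. Handing in.

```bash
python3 -c "
from cell import order; print(order.hand_in())"
```

```text
the job is handed in; nothing more can be done
None
```

Job handed in: the stop stands square once released (about 0.1° off), and the block was pressed home at about 12 N for over half a second. It now rests flat against the face within about 0.7 mm of centre and 0.4° of square, and nothing else visible on or beside the board moved; the hand-in gave no verdict.

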